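# Feel round the sealing face of an open irrigation valve

## Task

Before the new diaphragm goes on, feel the sealing face of the big open valve body for grit and nicks: with the fingers shut, run the fingertips lightly all the way round the flat raised ring, starting beside the solenoid boss, going clockwise as seen from above and finishing back at the boss, then take the hand away. Touch only: do not press hard, shift, tip or lift the valve body, and leave the other parts on the table as they are.

Things in the scene. Friction and masses are not known exactly. Their poses are not given: they have to be found in the camera images.
- valve: The open valve body to inspect: dark grey plastic diaphragm-valve body, bonnet off, loose on the table, rigid, about 2 kg, held only by its weight. 272 mm long over the two pipe collars; round flange 174 mm across with 8 bolt lugs (185 mm over them). Origin: centre of its underside, z up, any yaw. +x points to the outlet with the solenoid boss, -x to the inlet with a cast flow arrow.
- face_centre (a point): Centre of the valve's sealing face, on its axis, level with the top of the face, 97 mm above the table (the bowl is open below it). The face is the level, lighter grey machined ring round the open top: inner radius 57 mm, outer 71 mm, mid-line 64 mm. It stands 3 mm proud of the flange and nothing on the valve is higher. Axes as the valve's.
- boss_top (a point): Centre of the top of the solenoid boss: an upright round stub 30 mm across on the outlet, outside the flange, 107 mm from the valve's axis, top 92 mm above the table.
- face_0: Stretch of the valve's sealing face, nearest the solenoid boss: 14 mm wide, 16.6 mm long, rigid, level. Origin: on its top surface, at the middle of the stretch (64 mm from the valve's axis). Its x axis points outward, z up. It looks no different from the rest of the ring.
- face_1: Stretch of the valve's sealing face, 1/9 of a turn clockwise (seen from above) from face_0: 14 mm wide, 16.6 mm long, rigid, level. Origin: on its top surface, at the middle of the stretch (64 mm from the valve's axis). Its x axis points outward, z up. It looks no different from the rest of the ring.
- face_2: Stretch of the valve's sealing face, 2/9 of a turn clockwise (seen from above) from face_0: 14 mm wide, 16.6 mm long, rigid, level. Origin: on its top surface, at the middle of the stretch (64 mm from the valve's axis). Its x axis points outward, z up. It looks no different from the rest of the ring.
- face_3: Stretch of the valve's sealing face, 3/9 of a turn clockwise (seen from above) from face_0: 14 mm wide, 16.6 mm long, rigid, level. Origin: on its top surface, at the middle of the stretch (64 mm from the valve's axis). Its x axis points outward, z up. It looks no different from the rest of the ring.
- face_4: Stretch of the valve's sealing face, 4/9 of a turn clockwise (seen from above) from face_0: 14 mm wide, 16.6 mm long, rigid, level. Origin: on its top surface, at the middle of the stretch (64 mm from the valve's axis). Its x axis points outward, z up. It looks no different from the rest of the ring.
- face_5: Stretch of the valve's sealing face, 5/9 of a turn clockwise (seen from above) from face_0: 14 mm wide, 16.6 mm long, rigid, level. Origin: on its top surface, at the middle of the stretch (64 mm from the valve's axis). Its x axis points outward, z up. It looks no different from the rest of the ring.
- face_6: Stretch of the valve's sealing face, 6/9 of a turn clockwise (seen from above) from face_0: 14 mm wide, 16.6 mm long, rigid, level. Origin: on its top surface, at the middle of the stretch (64 mm from the valve's axis). Its x axis points outward, z up. It looks no different from the rest of the ring.
- face_7: Stretch of the valve's sealing face, 7/9 of a turn clockwise (seen from above) from face_0: 14 mm wide, 16.6 mm long, rigid, level. Origin: on its top surface, at the middle of the stretch (64 mm from the valve's axis). Its x axis points outward, z up. It looks no different from the rest of the ring.
- face_8: Stretch of the valve's sealing face, 8/9 of a turn clockwise (seen from above) from face_0: 14 mm wide, 16.6 mm long, rigid, level. Origin: on its top surface, at the middle of the stretch (64 mm from the valve's axis). Its x axis points outward, z up. It looks no different from the rest of the ring.
- solenoid: Loose green valve solenoid standing on end, 39 mm across, 66 mm high. To be left alone. Origin: centre of its underside.
- relief_valve: Loose brass pressure relief valve standing upright, 36 mm across, 26 mm side outlet, 95 mm high. To be left alone. Origin: centre of its underside.
- wing_nut: Loose red nylon wing nut, 52 mm over the wings, 25 mm high. To be left alone. Origin: centre of its underside.
- check_valve: Loose grey PVC check valve standing on end, 66 mm across, 110 mm high. To be left alone. Origin: centre of its underside.
- bonnet: The valve's loose bonnet, a dark grey ribbed dome 185 mm across, 74 mm high. To be left alone. Origin: centre of its underside.
- small_valve: Loose small complete dark grey valve, 112 mm long, 74 mm wide, 110 mm high. To be left alone. Origin: centre of its underside.
- grease_jar: Loose white grease jar, 58 mm across, 52 mm high. To be left alone. Origin: centre of its underside.
- screwdriver: Loose screwdriver lying down, 200 mm long; origin under its middle. To be left alone.

How it is judged:
On the way, in this order (a step that is already met when the one before it is completed fails the run):
1. a fingertip touches the sealing face beside the solenoid boss (contact force between the fingers and face_0 above 0.2 N), for 0.04 s.
2. the fingertip has come round clockwise to 1/9 of a turn (face_1), touching the face (contact force between the fingers and face_1 above 0.2 N), for 0.04 s.
3. the fingertip has come round clockwise to 2/9 of a turn (face_2), touching the face (contact force between the fingers and face_2 above 0.2 N), for 0.04 s.
4. the fingertip has come round clockwise to 3/9 of a turn (face_3), touching the face (contact force between the fingers and face_3 above 0.2 N), for 0.04 s.
5. the fingertip has come round clockwise to 4/9 of a turn (face_4), touching the face (contact force between the fingers and face_4 above 0.2 N), for 0.04 s.
6. the fingertip has come round clockwise to 5/9 of a turn (face_5), touching the face (contact force between the fingers and face_5 above 0.2 N), for 0.04 s.
7. the fingertip has come round clockwise to 6/9 of a turn (face_6), touching the face (contact force between the fingers and face_6 above 0.2 N), for 0.04 s.
8. the fingertip has come round clockwise to 7/9 of a turn (face_7), touching the face (contact force between the fingers and face_7 above 0.2 N), for 0.04 s.
9. the fingertip has come round clockwise to 8/9 of a turn (face_8), touching the face (contact force between the fingers and face_8 above 0.2 N), for 0.04 s.
10. back to the sealing face beside the boss, the round closed (contact force between the fingers and face_0 above 0.2 N), for 0.04 s.
At the end, for the whole second after the job is handed in: The fingertips have touched the sealing face at nine evenly spaced stretches in turn, clockwise from the boss, and at the boss again; the valve body stands level and still within 20 mm of where it stood, the other loose parts are within 15 mm (not (distance of valve from where it was at the start of the episode above 0.02 m) and angle between valve's own z axis and vertical below 0.05 rad and linear speed of valve below 0.01 m/s and not (distance of solenoid from where it was at the start of the episode above 0.015 m) and not (distance of relief_valve from where it was at the start of the episode above 0.015 m) and not (distance of wing_nut from where it was at the start of the episode above 0.015 m) and not (distance of check_valve from where it was at the start of the episode above 0.015 m) and not (distance of bonnet from where it was at the start of the episode above 0.015 m) and not (distance of small_valve from where it was at the start of the episode above 0.015 m) and not (distance of grease_jar from where it was at the start of the episode above 0.015 m) and not (distance of screwdriver from where it was at the start of the episode above 0.015 m)).
It fails at once if the valve body is pressed hard (over 30 N) (contact force between any of the fingers, the arm and valve above 30 N).
It fails at once if the valve body is shifted more than 20 mm, or lifted or tipped (over 0.1 rad) (distance of valve from where it was at the start of the episode above 0.02 m or height (world z) of valve above 0.012 m or angle between valve's own z axis and vertical above 0.1 rad).
It fails at once if one of the other loose parts is shifted or lifted by more than 15 mm (distance of any of solenoid, relief_valve, wing_nut, check_valve, bonnet, small_valve, grease_jar, screwdriver from where it was at the start of the episode above 0.015 m).
It also fails if it takes over 64 s, if anything falls off the work surface, if the arm or the gripper's body presses on something with over 40 N, if the wrist force passes 120 N, or if a joint passes its speed limit or range.

## Robot

A 7-joint arm with a two-finger parallel gripper is mounted at the origin on the work surface. World frame = base frame: x ahead of the robot, y to its left, z up, the work surface at z = 0. Lengths are in m, angles in rad, forces in N, time in s.
With the tool pointing down it reaches from about 0.4 to 0.875 m from the base axis. Payload 6.5 kg.
Tool frame: the origin (TCP) lies on the centre line of the jaws, within the pads' length; the fingertips stand 17 mm ahead of it and the grasp point (between the pads) lies 2 mm behind it (tcp_to_tips is the distance from the TCP to the fingertips, in m); z points along the fingers, y is the line along which they close (so a half turn about z gives the same grasp; the last joint's range is limited). The gripper opens to 85 mm and grips with 20 to 120 N. Pads are 22 mm wide; open, the fingers measure 114 mm over their backs; the gripper's body (76 mm by 85 mm) begins 54 mm behind the grasp point. The pads swing forward as they close: fully open they stand 13 mm farther back than shut.
Start: joints at [1.261, 0.536, -0.004, 1.538, 0.003, 1.067, -0.071], TCP at [0.157, -0.631, 0.248] pointing down, gripper open.
Joint ranges: [-2.7, 2.7], [-0.37, 2.16], [-1.27, 1.26], [0.24, 2.4], [-1.31, 4.45], [0.19, 1.91], [-2.76, 2.76]. Speed limits (rad/s): [2.39, 2.39, 3.14, 3.14, 3.14, 3.14, 3.14].

## Interface

Orientations are given as a 3x3 rotation matrix whose columns are the frame's x, y, z axes.
In Python, from rig import * gives the robot as it stands.
- The arm moves only by the tool move_arm, never from a script. Its argument "deltas" is text: rows parted by semicolons, each of 4 numbers parted by spaces: the shift along the tool's x, y, z normalised to -1 to 1, where 1 is 400 mm, then the turn about the tool's z normalised to -1 to 1, where 1 is 90 degrees. A call has 1 to 20 rows; each row is the pose to reach, as a shift and turn from the pose commanded when the call began, along the tool's axes at that moment; what a row does not reach only later rows make up. A row lasts 1/8 s, in which the tool goes at most 62.5 mm and 10.7 degrees, less where a joint would pass 70% of its speed; a pose out of reach is approached as far as the arm can. A call with a number of a shift or a turn outside -1 to 1 is refused whole. A call with a gripper value outside its range is refused whole. "jaw" is the opening, from 0 (shut) to 1 (fully open), set as the call begins (left out, the last holds). The fingers move at their own pace and stop on an object; "grip_force" is the grip in N (left out, the last holds). Time passes only in rows, so rows that repeat a pose let the fingers close. It gives the time, the measured TCP pose, the force, the opening and the grip force at its end, in the units of the state.
- read_state(): the state, without advancing time (a new reading comes with each control period).
- grab_frame(name): name is "scene" or "top"; returns a dict with "frame" (384x512x3 uint8, red, green, blue), "depth" (384x512 float32, m along the optical axis (not along the pixel's ray), 0 where there is no reading), "fx", "fy", "cx", "cy" (pixels), "k1" (the pictures are not rectified: a ray, as slopes to the right and down, at radius r is drawn at 1 + k1 r^2 times it, then the intrinsics apply), "R" (3x3) and "t" (3): a world point X has camera coordinates R X + t. Camera axes: x right, y down, z forward; pixel columns grow to the right and rows downward; lengths in m; the calibration is good to about 2 mm. A picture is of the moment at which its call begins.
- hand_in(): hands the job in; it is judged then, once.
Trained networks look in a picture, given as the dict that the camera call returned (one of the last four; its "shot" number tells which), for a name from the list of things; names that differ only in an ending like _2 or _b are one class to them, and where a whole thing is asked for, a point or a joint stands for the part that bears it (a point fixed in the world has none). Each returns a list of dicts, best first, with "p" (0 to 1); they miss things now and then, are a little off and sometimes report something else, mostly with a low value. They report only what shows in the picture. A call takes as long as a camera call.
- recognise(picture, label): "at" ([x, y, z] in m, in the coordinates of the camera as it stood for that picture, good to about 4 mm: the middle of the surface that is visible of it).
- outline_of(picture, label): "pixels" (384x512 bool, what is visible of it).
The state is a dict: "time": time; "q": joint angles; "joint_velocities": joint speeds; "tau": joint torques, N m; "tool_pos": TCP position; "ee_rot": TCP orientation; "force": force on the tool from outside, world axes, zero at the start; "torque": the same for the moment, N m; "grip_width": finger opening in m; "grip_force": force on a finger pad.
Only numpy, scipy, OpenCV 4.12 (cv2) and the standard library are available. Lean on these libraries where they do the work, as an engineer would, in place of code of your own. Each camera call takes 0.05 s, during which the arm holds its last target. There are 200 camera calls.

## Working session

There is one attempt and no reset: what is moved stays moved. The work goes in short steps, Python scripts to look and compute and a tool call to move; the robot and the scene stay as the last step left them, time stands still between calls to the robot, and variables do not carry over. Pictures are saved under pics/ and viewed, at most 10 in all, crops included, and the job is handed in when it is done.

Besides the shell and the picture viewer there is one more tool, called after "Emit:" as name(argument=value, ...) on one line, values as JSON. move_arm: Moves the arm, as the interface text tells. Its arguments: {"type":"object","properties":{"deltas":{"type":"string"},"jaw":{"type":"number"},"grip_force":{"type":"number"}},"required":["deltas"]}

```bash
mkdir -p pics; cat > h.py <<'E'
from rig import *
import numpy as np, cv2
def world(f,mask=None):
    K=np.array([[f["fx"],0,f["cx"]],[0,f["fy"],f["cy"]],[0,0,1.]])
    v,u=np.mgrid[0:384,0:512]
    p=cv2.undistortPoints(np.stack([u,v],-1).reshape(-1,1,2).astype(np.float32),K,np.array([f["k1"],0,0,0.])).reshape(384,512,2)
    d=f["depth"]; c=np.dstack([p[...,0]*d,p[...,1]*d,d])
    return (c-f["t"])@np.array(f["R"])
E
python3 - <<'E'
from h import *
s=read_state();print({k:np.round(s[k],3) for k in("time","tool_pos","ee_rot","force","grip_width")})
ims=[]
for n in("scene","top"):
    f=grab_frame(n);ims.append(f["frame"])
    R=np.array(f["R"]);t=np.array(f["t"]);print(n,-R.T@t)
    for l in("valve","face_centre","boss_top","face_0","solenoid","bonnet","check_valve","small_valve","relief_valve","grease_jar"):
        try:
            for r in recognise(f,l)[:2]: print(l,round(r["p"],2),np.round(R.T@(np.array(r["at"])-t),3))
        except Exception as e: print(l,e)
    W=world(f)
    np.save(n,W)
    m=(abs(W[...,2]-.097)<.004)&(f["depth"]>0)
    print(m.sum())
    cv2.imwrite(f"pics/{n}.png",f["frame"][...,::-1])
E
```

```text
{'time': np.float64(0.0), 'tool_pos': array([ 0.157, -0.63 ,  0.247]), 'ee_rot': array([[ 0.97 ,  0.242, -0.001],
       [ 0.242, -0.97 ,  0.002],
       [-0.   , -0.002, -1.   ]]), 'force': array([-0.279, -0.228, -0.297]), 'grip_width': np.float64(0.085)}
scene [ 1.02333368 -0.36044273  1.11844569]
valve 0.67 [0.572 0.057 0.08 ]
face_centre 0.84 [0.568 0.051 0.083]
boss_top 0.81 [0.567 0.055 0.08 ]
solenoid 0.59 [0.622 0.157 0.035]
bonnet 0.63 [0.568 0.056 0.079]
bonnet 0.6 [ 0.594 -0.446  0.022]
check_valve 0.74 [0.538 0.411 0.085]
check_valve 0.56 [0.626 0.414 0.048]
small_valve 0.92 [ 0.395 -0.409  0.059]
small_valve 0.54 [0.396 0.396 0.019]
relief_valve 0.61 [0.396 0.394 0.021]
relief_valve 0.55 [ 0.53  -0.087  0.048]
grease_jar 0.68 [0.628 0.414 0.05 ]
1640
top [ 0.390185   -0.01697871  1.0697153 ]
valve 0.76 [0.579 0.041 0.08 ]
boss_top 0.93 [0.58  0.039 0.08 ]
solenoid 0.44 [0.623 0.159 0.038]
solenoid 0.42 [0.618 0.416 0.051]
bonnet 0.89 [ 0.576 -0.433  0.025]
bonnet 0.62 [0.581 0.042 0.083]
small_valve 0.86 [ 0.383 -0.395  0.065]
small_valve 0.73 [ 0.578 -0.431  0.024]
grease_jar 0.59 [0.616 0.416 0.053]
2135
```

View pics/top.png

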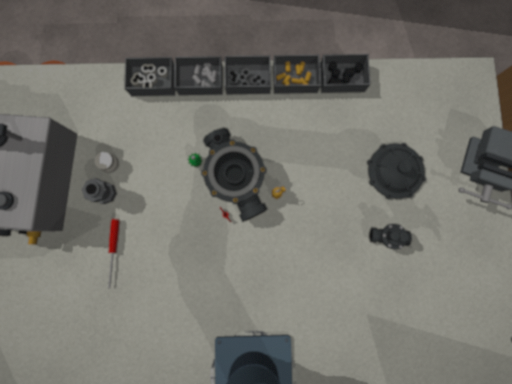

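View pics/scene.png

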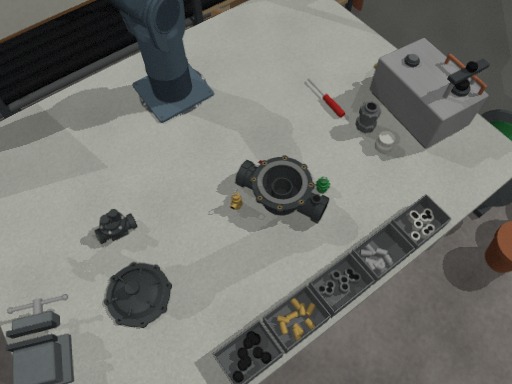

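The top view shows the valve at about (234,172), with one collar at (217,138) and the other at (252,207). The solenoid, relief valve and wing nut stand close to it. Next I enlarge it to find the boss and fit the ring.

```bash
python3 - <<'E'
from h import *
from scipy.optimize import least_squares
t=cv2.imread("pics/top.png");s=cv2.imread("pics/scene.png")
a=cv2.resize(t[112:232,180:300],(400,400),interpolation=cv2.INTER_CUBIC)
b=cv2.resize(s[135:235,230:335],(400,400),interpolation=cv2.INTER_CUBIC)
cv2.imwrite("pics/z.png",cv2.convertScaleAbs(np.hstack([a,b]),alpha=1.8))
for n in("top","scene"):
    W=np.load(n+".npy");img=(t if n=="top" else s)
    P=W.reshape(-1,3);g=img.mean(2).ravel()
    m=(P[:,2]>.088)&(P[:,2]<.104)&(np.hypot(P[:,0]-.578,P[:,1]-.045)<.11)
    Q=P[m];c=np.array([.578,.045])
    # annulus centre: maximise brightness-in-ring minus elsewhere, on height-filtered pts
    best=max(((lambda r:((abs(r-.064)<.007).sum()*1.0-((r<.055)|(r>.1)).sum()*2, g[m][abs(r-.064)<.006].mean()-g[m][(abs(r-.064)>.008)&(abs(r-.064)<.02)].mean()))(np.hypot(Q[:,0]-x,Q[:,1]-y))[1],x,y) for x in np.arange(.55,.61,.001) for y in np.arange(.02,.08,.001))
    r=np.hypot(Q[:,0]-best[1],Q[:,1]-best[2])
    print(n,m.sum(),best,"ringz",np.median(Q[abs(r-.064)<.006,2]),"inner edge r pct",np.percentile(r,[1,5,50,95]))
    # collars / things off flange
    R=np.hypot(P[:,0]-best[1],P[:,1]-best[2]);k=(R>.095)&(R<.125)&(P[:,2]>.03)
    A=np.degrees(np.arctan2(P[:,1]-best[2],P[:,0]-best[1]))
    for q in range(-180,180,10):
        kk=k&(A>=q)&(A<q+10)
        if kk.sum()>3: print(q,kk.sum(),np.percentile(P[kk,2],[20,50,90]).round(3))
E
```

```text
top 1866 (np.float64(30.223832500130626), np.float64(0.5730000000000001), np.float64(0.043000000000000024)) ringz 0.09692489773311641 inner edge r pct [0.05631879 0.05829052 0.07426365 0.09053307]
-180 21 [0.048 0.056 0.061]
-170 72 [0.067 0.072 0.078]
-160 74 [0.075 0.078 0.083]
-150 68 [0.069 0.073 0.079]
-140 26 [0.055 0.06  0.069]
-120 4 [0.052 0.053 0.056]
0 28 [0.049 0.059 0.067]
10 68 [0.07  0.075 0.092]
20 61 [0.09  0.092 0.094]
30 73 [0.065 0.071 0.082]
40 16 [0.043 0.052 0.057]
50 4 [0.032 0.033 0.038]
60 44 [0.039 0.043 0.057]
70 21 [0.032 0.039 0.054]
scene 1668 (np.float64(43.475790314959255), np.float64(0.5720000000000001), np.float64(0.043000000000000024)) ringz 0.0959879731157325 inner edge r pct [0.05483695 0.05730433 0.07446595 0.08991929]
-180 7 [0.056 0.06  0.068]
-170 39 [0.069 0.072 0.078]
-160 65 [0.075 0.078 0.083]
-150 79 [0.067 0.072 0.077]
-140 75 [0.042 0.052 0.063]
-120 11 [0.05  0.053 0.063]
0 67 [0.045 0.051 0.062]
10 105 [0.067 0.073 0.088]
20 64 [0.087 0.09  0.093]
30 25 [0.071 0.076 0.092]
60 49 [0.035 0.042 0.059]
70 9 [0.035 0.039 0.053]
```

View pics/z.png

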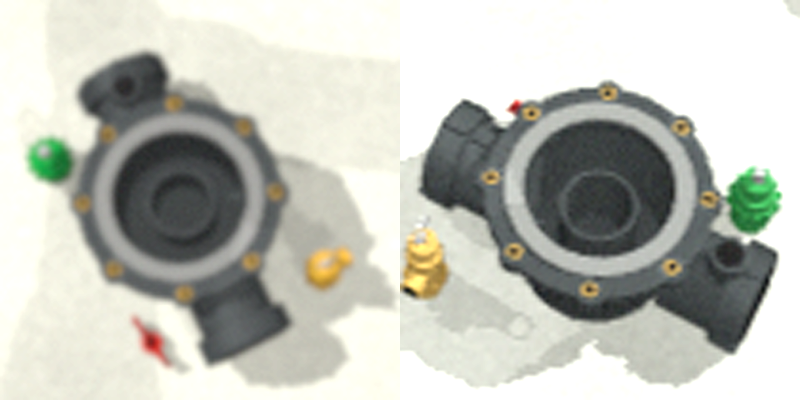

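The boss is the upright stub at about (125,88) in the enlarged top view and (730,250) in the scene crop. It lies at roughly +25° from the valve centre, which I put at (0.5725, 0.043) with the ring at z≈0.0965. I'll now go above face_0 with the jaws shut.

Emit:
move_arm(deltas="0.1 -0.09 0 0.05; 0.22 -0.2 0 0.156; 0.35 -0.31 0 0.156; 0.48 -0.43 0 0.156; 0.61 -0.55 0 0.156; 0.72 -0.65 0 0.156; 0.786 -0.705 0 0.156; 0.786 -0.705 0 0.156; 0.786 -0.705 0 0.156", jaw=0, grip_force=20)

```text
time: 2.22
tool_pos: [0.3936, -0.2817, 0.2484]
ee_rot: [[1.0, -0.001, -0.0], [-0.001, -1.0, -0.001], [-0.0, 0.001, -1.0]]
force: [0.2, -0.6, 0.4]
grip_width: 0.0002
grip_force: 0.0
```

Emit:
move_arm(deltas="0.08 -0.12 0 0; 0.17 -0.25 0 0; 0.26 -0.38 0 0; 0.35 -0.52 0 0; 0.44 -0.65 0 0; 0.53 -0.78 0 0; 0.5925 -0.88 0 0; 0.5925 -0.88 0.08 0; 0.5925 -0.88 0.17 0; 0.5925 -0.88 0.25 0; 0.5925 -0.88 0.27 0; 0.5925 -0.88 0.27 0; 0.5925 -0.88 0.27 0")

```text
time: 3.85
tool_pos: [0.6325, 0.0702, 0.1418]
ee_rot: [[1.0, -0.002, 0.003], [-0.002, -1.0, 0.0], [0.003, -0.0, -1.0]]
force: [0.2, -0.2, 0.2]
grip_width: 0.0002
grip_force: 0.0
```

```bash
python3 - <<'E'
from h import *
s=read_state();print(s["time"],s["tool_pos"].__repr__(),s["force"])
f=grab_frame("scene");cv2.imwrite("pics/c.png",cv2.convertScaleAbs(cv2.resize(f["frame"][110:260,210:360,::-1],(600,600),interpolation=cv2.INTER_CUBIC),alpha=1.8))
E
```

```text
3.85 array([0.63247674, 0.07018879, 0.14183058]) [ 0.24143025 -0.16394332  0.23852136]
```

View pics/c.png

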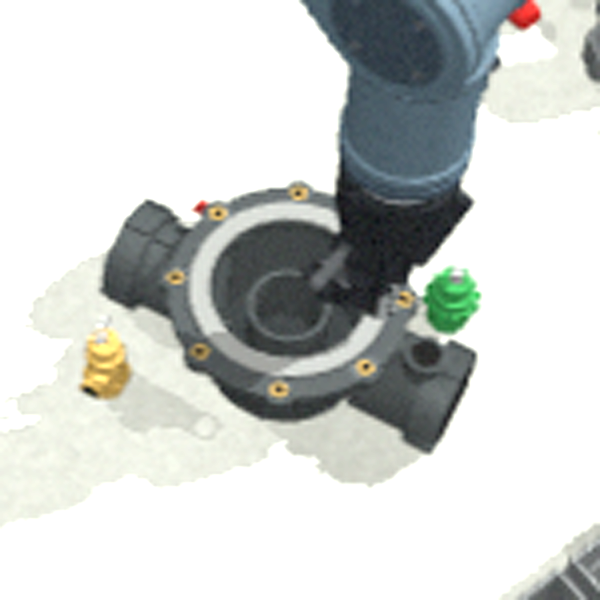

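The closed fingers hover over the ring on the boss side (about (380,300) in this crop), with nothing else in the way. Descending now.

Emit:
move_arm(deltas="0 0 0.02 0; 0 0 0.04 0; 0 0 0.055 0; 0 0 0.0625 0; 0 0 0.0625 0; 0 0 0.0625 0")

```text
time: 4.65
tool_pos: [0.6315, 0.0706, 0.1155]
ee_rot: [[1.0, -0.001, 0.0], [-0.001, -1.0, 0.0], [0.0, -0.0, -1.0]]
force: [-0.7, 0.7, -0.6]
grip_width: 0.0004
grip_force: 0.0
```

Emit:
move_arm(deltas="0 0 0.0025 0; 0 0 0.005 0; 0 0 0.005 0; 0 0 0.005 0")

```text
time: 5.15
tool_pos: [0.6315, 0.0705, 0.1142]
ee_rot: [[1.0, -0.001, 0.0], [-0.001, -1.0, -0.0], [0.0, 0.0, -1.0]]
force: [-0.6, -0.7, 6.4]
grip_width: 0.0
grip_force: 3.1
```

Contact is made at 6.4 N, about where expected. Next I work out the ring offsets for each 40° call.

```bash
python3 - <<'E'
import numpy as np
for k in range(9):
    a0=np.radians(25-40*k);a=a0-np.radians(np.arange(4,41,4));r=.064/.4
    print(k,'; '.join(f"{x:.4f} {y:.4f} 0 0" for x,y in zip(r*(np.cos(a)-np.cos(a0)),-r*(np.sin(a)-np.sin(a0)))))
E
```

```text
0 0.0044 0.0103 0 0; 0.0080 0.0208 0 0; 0.0109 0.0316 0 0; 0.0130 0.0426 0 0; 0.0144 0.0537 0 0; 0.0150 0.0648 0 0; 0.0148 0.0760 0 0; 0.0138 0.0871 0 0; 0.0121 0.0981 0 0; 0.0095 0.1090 0 0
1 -0.0033 0.0107 0 0; -0.0073 0.0211 0 0; -0.0120 0.0312 0 0; -0.0174 0.0410 0 0; -0.0235 0.0504 0 0; -0.0302 0.0593 0 0; -0.0375 0.0677 0 0; -0.0454 0.0756 0 0; -0.0539 0.0829 0 0; -0.0628 0.0897 0 0
2 -0.0094 0.0061 0 0; -0.0191 0.0115 0 0; -0.0293 0.0162 0 0; -0.0397 0.0202 0 0; -0.0504 0.0235 0 0; -0.0612 0.0260 0 0; -0.0723 0.0277 0 0; -0.0834 0.0287 0 0; -0.0946 0.0289 0 0; -0.1057 0.0283 0 0
3 -0.0111 -0.0014 0 0; -0.0220 -0.0035 0 0; -0.0328 -0.0064 0 0; -0.0434 -0.0100 0 0; -0.0537 -0.0144 0 0; -0.0636 -0.0195 0 0; -0.0732 -0.0252 0 0; -0.0823 -0.0316 0 0; -0.0910 -0.0386 0 0; -0.0992 -0.0463 0 0
4 -0.0076 -0.0082 0 0; -0.0146 -0.0168 0 0; -0.0211 -0.0260 0 0; -0.0268 -0.0356 0 0; -0.0319 -0.0455 0 0; -0.0362 -0.0558 0 0; -0.0399 -0.0664 0 0; -0.0428 -0.0771 0 0; -0.0449 -0.0881 0 0; -0.0463 -0.0992 0 0
5 -0.0006 -0.0112 0 0; -0.0004 -0.0223 0 0; 0.0006 -0.0334 0 0; 0.0023 -0.0445 0 0; 0.0048 -0.0554 0 0; 0.0081 -0.0660 0 0; 0.0121 -0.0765 0 0; 0.0168 -0.0866 0 0; 0.0222 -0.0964 0 0; 0.0283 -0.1057 0 0
6 0.0067 -0.0089 0 0; 0.0140 -0.0173 0 0; 0.0219 -0.0252 0 0; 0.0304 -0.0326 0 0; 0.0393 -0.0393 0 0; 0.0487 -0.0454 0 0; 0.0584 -0.0508 0 0; 0.0685 -0.0555 0 0; 0.0790 -0.0595 0 0; 0.0897 -0.0628 0 0
7 0.0109 -0.0025 0 0; 0.0219 -0.0043 0 0; 0.0330 -0.0052 0 0; 0.0442 -0.0054 0 0; 0.0554 -0.0048 0 0; 0.0664 -0.0035 0 0; 0.0774 -0.0014 0 0; 0.0882 0.0015 0 0; 0.0987 0.0052 0 0; 0.1090 0.0095 0 0
8 0.0100 0.0051 0 0; 0.0195 0.0108 0 0; 0.0287 0.0172 0 0; 0.0374 0.0243 0 0; 0.0455 0.0319 0 0; 0.0531 0.0400 0 0; 0.0602 0.0487 0 0; 0.0666 0.0579 0 0; 0.0723 0.0674 0 0; 0.0774 0.0774 0 0
```

Emit:
move_arm(deltas="0.0044 0.0103 0 0; 0.008 0.0208 0 0; 0.0109 0.0316 0 0; 0.013 0.0426 0 0; 0.0144 0.0537 0 0")

```text
time: 5.78
tool_pos: [0.6379, 0.0505, 0.1142]
ee_rot: [[1.0, -0.0, 0.002], [-0.0, -1.0, 0.002], [0.002, -0.002, -1.0]]
force: [-0.6, 2.9, 4.5]
grip_width: -0.0001
grip_force: 2.5
```

Emit:
move_arm(deltas="0.0006 0.0111 0 0; 0.0004 0.0223 0 0; -0.0006 0.0334 0 0; -0.0023 0.0444 0.0004 0; -0.0049 0.0553 0.0006 0")

```text
time: 6.4
tool_pos: [0.6365, 0.0282, 0.1142]
ee_rot: [[1.0, -0.001, 0.003], [-0.001, -1.0, 0.002], [0.003, -0.002, -1.0]]
force: [1.1, 3.3, 5.7]
grip_width: -0.0
grip_force: 2.9
```

Emit:
move_arm(deltas="-0.0033 0.0107 0 0; -0.0073 0.0211 0 0; -0.012 0.0312 0 0; -0.0174 0.041 0 0; -0.0235 0.0504 0 0; -0.0302 0.0593 0 0; -0.0375 0.0677 0 0; -0.0454 0.0756 0 0; -0.0539 0.0829 0 0; -0.0628 0.0897 0 0")

```text
time: 7.65
tool_pos: [0.6118, -0.0087, 0.1142]
ee_rot: [[1.0, -0.001, 0.004], [-0.001, -1.0, 0.001], [0.004, -0.001, -1.0]]
force: [3.1, 2.6, 5.4]
grip_width: -0.0003
grip_force: 2.6
```

Emit:
move_arm(deltas="-0.0094 0.0061 0 0; -0.0191 0.0115 0 0; -0.0293 0.0162 0 0; -0.0397 0.0202 0 0; -0.0504 0.0235 0 0; -0.0612 0.026 0 0; -0.0723 0.0277 0 0; -0.0834 0.0287 0 0; -0.0946 0.0289 0 0; -0.1057 0.0283 0 0")

```text
time: 8.9
tool_pos: [0.5697, -0.0211, 0.1141]
ee_rot: [[1.0, -0.002, 0.005], [-0.002, -1.0, -0.001], [0.005, 0.001, -1.0]]
force: [3.7, -0.4, 5.2]
grip_width: 0.0002
grip_force: 2.6
```

Emit:
move_arm(deltas="-0.0111 -0.0014 0 0; -0.022 -0.0035 0 0; -0.0328 -0.0064 0 0; -0.0434 -0.01 0 0; -0.0537 -0.0144 0 0; -0.0636 -0.0195 0 0; -0.0732 -0.0252 0 0; -0.0823 -0.0316 0 0; -0.091 -0.0386 0 0; -0.0992 -0.0463 0 0")

```text
time: 10.15
tool_pos: [0.53, -0.0037, 0.1141]
ee_rot: [[1.0, -0.003, 0.004], [-0.003, -1.0, -0.002], [0.004, 0.002, -1.0]]
force: [3.1, -3.2, 7.1]
grip_width: -0.0001
grip_force: 3.3
```

```bash
python3 - <<'E'
from h import *
f=grab_frame("scene");cv2.imwrite("pics/d.png",cv2.convertScaleAbs(cv2.resize(f["frame"][110:260,210:360,::-1],(600,600),interpolation=cv2.INTER_CUBIC),alpha=1.8))
E
```

```text
(no output)
```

View pics/d.png

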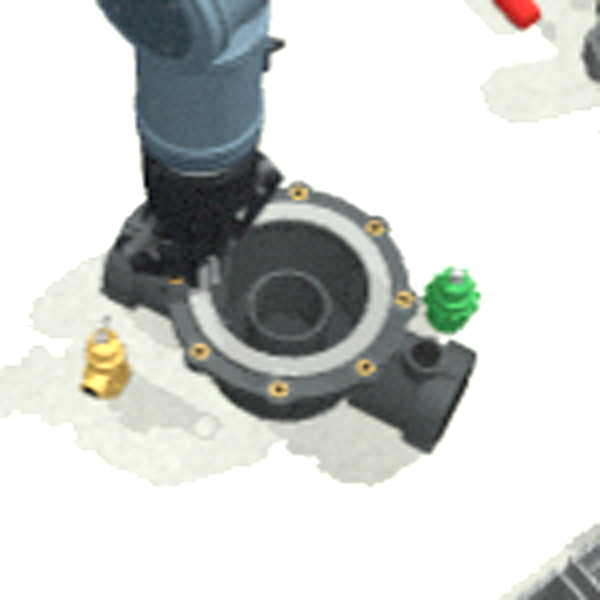

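The valve and its neighbours are unmoved: the bolts and boss are at the same pixels as before, e.g. boss (425,350) and bolt (405,300). The fingertip is on the ring near (205,275).

Emit:
move_arm(deltas="-0.0076 -0.0082 0 0; -0.0146 -0.0168 0 0; -0.0211 -0.026 0 0; -0.0268 -0.0356 0 0; -0.0319 -0.0455 0 0; -0.0362 -0.0558 0 0; -0.0399 -0.0664 0 0; -0.0428 -0.0771 0 0; -0.0449 -0.0881 0 0; -0.0463 -0.0992 0 0")

```text
time: 11.45
tool_pos: [0.511, 0.0343, 0.114]
ee_rot: [[1.0, -0.004, 0.002], [-0.004, -1.0, -0.004], [0.002, 0.004, -1.0]]
force: [1.3, -7.8, 10.0]
grip_width: 0.0001
grip_force: 5.6
```

Emit:
move_arm(deltas="-0.0006 -0.0112 -0.0006 0; -0.0004 -0.0223 -0.0012 0; 0.0006 -0.0334 -0.0014 0; 0.0023 -0.0445 -0.0015 0; 0.0048 -0.0554 -0.0015 0")

```text
time: 12.08
tool_pos: [0.5115, 0.0564, 0.1141]
ee_rot: [[1.0, -0.004, -0.001], [-0.004, -1.0, -0.005], [-0.001, 0.005, -1.0]]
force: [-0.5, -8.1, 10.4]
grip_width: 0.0001
grip_force: 5.4
```

Emit:
move_arm(deltas="0.0028 -0.0106 -0.0005 0; 0.0065 -0.0211 -0.001 0; 0.011 -0.0312 -0.0012 0; 0.0164 -0.041 -0.0012 0; 0.0225 -0.0503 -0.0012 0")

```text
time: 12.7
tool_pos: [0.5194, 0.0769, 0.1141]
ee_rot: [[1.0, -0.003, -0.003], [-0.003, -1.0, -0.005], [-0.003, 0.005, -1.0]]
force: [-3.2, -5.7, 10.6]
grip_width: 0.0001
grip_force: 5.1
```

Emit:
move_arm(deltas="0.0067 -0.0089 -0.0006 0; 0.014 -0.0173 -0.0012 0; 0.0219 -0.0252 -0.0016 0; 0.0304 -0.0326 -0.0018 0; 0.0393 -0.0393 -0.0018 0")

```text
time: 13.32
tool_pos: [0.5364, 0.0963, 0.1147]
ee_rot: [[1.0, -0.001, -0.0], [-0.001, -1.0, 0.0], [-0.0, -0.0, -1.0]]
force: [-0.1, 0.5, 0.1]
grip_width: -0.0001
grip_force: 0.0
```

Contact was lost between face_6 and face_7, so I lower slightly here before continuing.

Emit:
move_arm(deltas="0 0 0.0008 0; 0 0 0.0014 0; 0 0 0.0014 0")

```text
time: 13.7
tool_pos: [0.5361, 0.0959, 0.1143]
ee_rot: [[1.0, -0.001, -0.0], [-0.001, -1.0, -0.0], [-0.0, 0.0, -1.0]]
force: [0.1, -0.3, -1.4]
grip_width: -0.0
grip_force: 0.0
```

Face_6 may not have registered, so I go back lifted to 149°, touch and continue.

Emit:
move_arm(deltas="0 0 -0.008 0; -0.015 0.016 -0.01 0; -0.03 0.032 -0.01 0; -0.0454 0.0487 -0.01 0; -0.0454 0.0487 -0.006 0; -0.0454 0.0487 -0.002 0; -0.0454 0.0487 0 0; -0.0454 0.0487 0.0008 0; -0.0454 0.0487 0.0008 0")

```text
time: 14.82
tool_pos: [0.5182, 0.0769, 0.1141]
ee_rot: [[1.0, -0.001, 0.0], [-0.001, -1.0, 0.0], [0.0, -0.0, -1.0]]
force: [-0.7, 0.5, 3.0]
grip_width: 0.0
grip_force: 1.7
```

Emit:
move_arm(deltas="0 0 0.0008 0; 0.0061 -0.0094 0.0008 0; 0.0128 -0.0183 0.0008 0; 0.0201 -0.0267 0.0008 0; 0.028 -0.0346 0.0008 0")

```text
time: 15.45
tool_pos: [0.5269, 0.0866, 0.114]
ee_rot: [[1.0, -0.004, -0.006], [-0.004, -1.0, -0.006], [-0.006, 0.006, -1.0]]
force: [-10.0, -8.3, 18.1]
grip_width: -0.0
grip_force: 9.5
```

Emit:
move_arm(deltas="0 0 -0.0006 0; 0 0 -0.001 0")

```text
time: 15.7
tool_pos: [0.5289, 0.0888, 0.1141]
ee_rot: [[1.0, -0.002, -0.001], [-0.002, -1.0, -0.002], [-0.001, 0.002, -1.0]]
force: [-2.0, -2.0, 4.3]
grip_width: -0.0
grip_force: 1.9
```

Emit:
move_arm(deltas="0.0042 -0.0037 0 0; 0.0084 -0.0073 0 0; 0.0128 -0.0107 0 0; 0.0173 -0.014 0 0")

```text
time: 16.2
tool_pos: [0.5348, 0.094, 0.1141]
ee_rot: [[1.0, -0.002, -0.003], [-0.002, -1.0, -0.003], [-0.003, 0.003, -1.0]]
force: [-6.2, -5.2, 10.7]
grip_width: -0.0002
grip_force: 5.4
```

Emit:
move_arm(deltas="0.0047 -0.0031 -0.0003 0; 0.0094 -0.0061 -0.0005 0; 0.0142 -0.0089 -0.0005 0; 0.0191 -0.0115 -0.0005 0; 0.0242 -0.014 -0.0005 0; 0.0293 -0.0162 -0.0005 0")

```text
time: 16.95
tool_pos: [0.5485, 0.103, 0.1142]
ee_rot: [[1.0, -0.001, 0.001], [-0.001, -1.0, 0.001], [0.001, -0.001, -1.0]]
force: [0.5, 0.3, -0.6]
grip_width: 0.0001
grip_force: 0.0
```

Emit:
move_arm(deltas="0 0 0.0004 0; 0.0052 -0.0021 0.0005 0; 0.0104 -0.004 0.0005 0; 0.0157 -0.0057 0.0005 0")

```text
time: 17.45
tool_pos: [0.5523, 0.104, 0.1141]
ee_rot: [[1.0, -0.001, -0.004], [-0.001, -1.0, -0.002], [-0.004, 0.002, -1.0]]
force: [-7.1, -1.7, 9.8]
grip_width: -0.0004
grip_force: 4.8
```

Emit:
move_arm(deltas="0.0054 -0.0016 -0.0001 0; 0.0108 -0.0029 -0.0001 0; 0.0163 -0.0041 -0.0001 0; 0.0218 -0.005 -0.0001 0")

```text
time: 17.95
tool_pos: [0.5613, 0.1063, 0.1141]
ee_rot: [[1.0, -0.001, -0.004], [-0.001, -1.0, -0.001], [-0.004, 0.001, -1.0]]
force: [-6.8, -1.5, 8.4]
grip_width: 0.0001
grip_force: 4.2
```

Emit:
move_arm(deltas="0.0055 -0.0008 0 0; 0.0111 -0.0014 0 0; 0.0167 -0.0017 0 0; 0.0222 -0.0019 0 0; 0.0278 -0.0019 0 0; 0.0334 -0.0017 0 0; 0.039 -0.0013 0 0; 0.0445 -0.0008 0 0")

```text
time: 18.95
tool_pos: [0.5795, 0.1074, 0.1142]
ee_rot: [[1.0, -0.001, -0.003], [-0.001, -1.0, -0.0], [-0.003, 0.0, -1.0]]
force: [-4.9, 1.0, 5.8]
grip_width: 0.0001
grip_force: 3.1
```

Emit:
move_arm(deltas="0.0055 0.0007 0 0; 0.011 0.0017 0.0001 0; 0.0165 0.0029 0.0001 0; 0.0219 0.0043 0.0001 0; 0.0273 0.0058 0.0001 0; 0.0326 0.0075 0.0002 0; 0.0378 0.0094 0.0002 0; 0.043 0.0115 0.0002 0; 0.0481 0.0138 0.0002 0; 0.0531 0.0162 0.0002 0")

```text
time: 20.2
tool_pos: [0.6018, 0.1012, 0.1142]
ee_rot: [[1.0, -0.001, -0.0], [-0.001, -1.0, 0.001], [-0.0, -0.001, -1.0]]
force: [-2.9, 2.0, 5.5]
grip_width: 0.0
grip_force: 2.5
```

Emit:
move_arm(deltas="0.0049 0.0026 0 0; 0.0098 0.0054 0 0; 0.0145 0.0084 0 0; 0.0191 0.0115 0 0; 0.0236 0.0148 0 0; 0.028 0.0182 0 0; 0.0323 0.0218 0 0; 0.0365 0.0256 0 0; 0.0405 0.0294 0 0; 0.0444 0.0334 0 0; 0.0481 0.0376 0 0; 0.0517 0.0419 0 0")

```text
time: 21.7
tool_pos: [0.6229, 0.0841, 0.1142]
ee_rot: [[1.0, -0.001, 0.001], [-0.001, -1.0, 0.001], [0.001, -0.001, -1.0]]
force: [-2.8, 3.1, 5.6]
grip_width: 0.0002
grip_force: 2.5
```

Emit:
move_arm(deltas="0.0034 0.0044 0 0; 0.0067 0.0089 0 0; 0.0098 0.0136 0 0; 0.0128 0.0183 0 0; 0.0155 0.0231 0 0; 0.0182 0.028 0 0; 0.0206 0.033 0 0; 0.0229 0.0382 0 0; 0.0249 0.0434 0 0; 0.0269 0.0486 0 0")

```text
time: 22.95
tool_pos: [0.6337, 0.0644, 0.1142]
ee_rot: [[1.0, -0.001, 0.001], [-0.001, -1.0, 0.0], [0.001, -0.0, -1.0]]
force: [-1.1, 3.2, 5.3]
grip_width: -0.0003
grip_force: 2.6
```

The round is closed with steady contact, so I take the hand straight up and then away towards the robot.

Emit:
move_arm(deltas="0 0 -0.01 0; 0 0 -0.06 0; 0 0 -0.14 0; 0 0 -0.22 0; 0 0 -0.3 0; -0.06 0.1 -0.35 0; -0.14 0.22 -0.35 0; -0.22 0.36 -0.35 0; -0.28 0.48 -0.35 0; -0.3 0.52 -0.35 0; -0.3 0.52 -0.35 0; -0.3 0.52 -0.35 0")

```text
time: 24.45
tool_pos: [0.5141, -0.1417, 0.2544]
ee_rot: [[1.0, 0.001, 0.001], [0.001, -1.0, 0.001], [0.001, -0.001, -1.0]]
force: [0.3, 0.5, 1.1]
grip_width: -0.0
grip_force: 0.0
```

```bash
python3 - <<'E'
from h import *
f=grab_frame("scene");cv2.imwrite("pics/e.png",cv2.convertScaleAbs(cv2.resize(f["frame"][110:260,210:360,::-1],(600,600),interpolation=cv2.INTER_CUBIC),alpha=1.8))
s=read_state();print(s["time"],s["tool_pos"])
E
```

```text
24.5 [ 0.51408231 -0.14151442  0.25424966]
```

View pics/e.png

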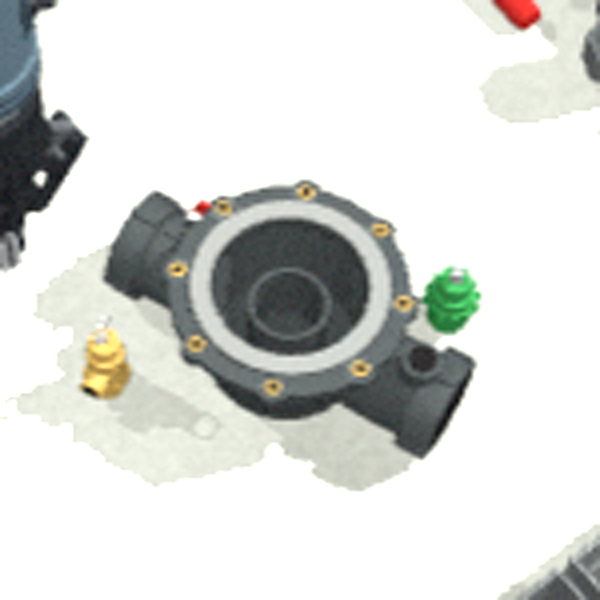

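The valve has yawed only a few degrees clockwise (boss now at (422,362)) and its centre hasn't moved. The neighbouring parts are unmoved, and the sweep ended at 19°, which still covers face_0. Handing in.

```bash
python3 -c "
from rig import *
print(hand_in())"
```

```text
the job is handed in; nothing more can be done
None
```

I ran the closed fingertips clockwise round the whole sealing face from the boss and back to it, took the hand away and handed the job in at about 25 s; no verdict came back. Contact broke twice, just after face_6 and just before face_7. I re-touched face_6 and swept on, and the highest force I read was 18 N. The valve turned a few degrees clockwise without its centre moving visibly, and the parts near it did not move.

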